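# Pin the artwork tray of an animation bed

## Robot

A 6-joint arm with a two-finger parallel gripper is mounted at the origin on the work surface. World frame = base frame: x ahead of the robot, y to its left, z up, the work surface at z = 0. Lengths are in m, angles in rad, forces in N, time in s.
With the tool pointing down it reaches from about 0.4 to 0.825 m from the base axis. Payload 7 kg.
Tool frame: the origin (TCP) lies at the very end of the fingers, on their centre line; the grasp point (between the pads) lies 19 mm behind it; z points along the fingers, y is the line along which they close (so a half turn about z gives the same grasp; the last joint's range is limited). The gripper opens to 85 mm and grips with 20 to 120 N. Pads are 22 mm wide; open, the fingers measure 114 mm over their backs; the gripper's body (76 mm by 85 mm) begins 54 mm behind the grasp point. The pads swing forward as they close: fully open they stand 13 mm farther back than shut.
Start: joints at [1.625, 0.359, 0.012, 0, -1.224, -0.288], TCP at [0.156, 0.657, 0.231] pointing down, gripper open.
Joint ranges: [-3.07, 3.07], [-1.43, 2.12], [-1.02, 1.25], [-3.03, 1.67], [-3.05, -0], [-3.03, 3.03]. Speed limits (rad/s): [2.39, 2.39, 3.01, 3.14, 3.14, 3.14].

## Interface

Orientations are given as a rotation vector (axis times angle).
In Python, from station import readout, optics, hand_in gives the robot as it stands. The module is installed in compiled form; this text tells all that it offers.
- The arm moves only by the tool jog_arm, never from a script. Its argument "moves" is a list of rows, each a list of 3 entries, a list of its own where there are three numbers: the shift along the tool's x, y, z in mm, then the turn, a rotation vector about the tool's x, y, z in degrees, then the closure, from -1 (fully open) to 1 (shut), so that 0 is half open. In form: [[[x, y, z], [ax, ay, az], hand], ...]. A call has 1 to 12 rows; each row shifts and turns the commanded pose from where the row before left it, along the tool's axes as they then stand; what a row does not reach is not made up. A row lasts 1/8 s, in which the tool goes at most 62.5 mm and 10.7 degrees, less where a joint would pass 70% of its speed; a pose out of reach is approached as far as the arm can. A call with a gripper value outside its range is refused whole. The fingers move at their own pace and stop on an object; "grip_force" is the grip in N (left out, the last holds). Time passes only in rows, so rows that do not move let the fingers close. It gives the time, the measured TCP pose, the force, the opening and the grip force at its end, in the units of the state.
- readout.observe(): the state, without advancing time (a new reading comes with each control period).
- optics.get_image(name): name is "side" or "top"; returns the picture (420x560x3 uint8, blue, green, red); there is no depth.
- optics.camera_info(name): a dict with "mtx" (3x3 intrinsics, pixels), "D" ([k1, k2, p1, p2, k3] as OpenCV has them; the pictures are not rectified), "T" (4x4, takes a point from camera to world coordinates). Camera axes: x right, y down, z forward; pixel columns grow to the right and rows downward; lengths in m; the calibration is good to about 2 mm. A picture is of the moment at which its call begins. camera_info takes no time and is no camera call.
- hand_in(): hands the job in; it is judged then, once.
The state is a dict: "time": time; "joint_positions": joint angles; "joint_vel": joint speeds; "effort": joint torques, N m; "tool_pos": TCP position; "tool_rot": TCP orientation; "ft_force": force on the tool from outside, world axes, zero at the start; "torque": the same for the moment, N m; "finger_gap": finger opening in m; "grip_force": force on a finger pad.
Only numpy, scipy, OpenCV 4.12 (cv2) and the standard library are available. Lean on these libraries where they do the work, as an engineer would, in place of code of your own. Each camera call takes 0.05 s, during which the arm holds its last target. There are 200 camera calls.

## Task

Pull the artwork tray out of the shooting bed to its stop. Then take the hitch pin (the one with the wire loop) from the wooden stand, push it fully down through the cross hole in the tray's draw bar with its loop pointing out over the bar's free end, and swing the sprung loop down over the bar end until it snaps under the lip, so that the tray is locked out. Let go of everything, and leave the plain pin, the tape roll, the glue bottle and the brass weight where they are.

Things in the scene. Friction and masses are not known exactly. Their poses are not given: they have to be found in the camera images.
- bed: Fixed shooting bed, 400 x 290 mm, with a deck over its rear half (144 mm up, from x = 230 mm on). The tray slides out towards -x. Origin on the table under the nominal bar hole when the tray is at its stop; x points into the bed, z up. A dark steel U-shaped saddle, open on top (65 mm wide, 112 mm high, x = 13 to 60 mm), carries the tray's draw bar
- tray (a joint): How far the tray is out along the bed's -x, in m: 0 shut, 0.070 at its stop. About 4 N of friction; stays where it is left. When the loop is pushed in, tray, bar and pin together may give way by up to 18 mm until the pin meets the saddle and locks: harmless, follow it
- tray_handle (a point): Middle of the tray's handle: a round steel bar, 12 mm thick, 100 mm long along the tray's y, 160 mm above the table and 42 mm above the tray's front edge; open space around it. It lies 91 mm along +x from bar_hole and moves with the tray
- bar_hole (a point): Nominal mouth of the cross hole, in the draw bar's top face, 114 mm above the table; moves with the tray; x into the bed, z up. Bar: 28 mm wide, 22 mm high, level along x; free end 38 mm from the hole towards -x, with a round 8 mm lip under it (bottom 86 mm up). Hole: vertical, through, 13 mm wide. The bar has end play (held by 25 N): true hole and end lie up to 5 mm off along x; feel or look
- stand: Fixed wooden block 70 (x) x 150 (y) x 58 (z) mm with two vertical through holes 12.5 mm wide on its centre line at y = -40 and +40 mm; origin under its centre. The hitch pin stands in one hole, the plain pin in the other, each hanging by its collar on the block's top
- pin_grip (a point): Steel hitch pin, 0.2 kg: middle of its square grip post, 14 x 14 mm, 34 mm tall. Below it on the axis: loop hinge at 20 mm (cross tube 10 mm thick, 60 mm along the pin's y), underside of the 22 mm collar at 44 mm, tip at 92 mm. Shank 11 mm thick, 48 mm long, the last 8 mm tapering to 5 mm. Axes: z up, loop points to -x. Fully home, this point is 44 mm above bar_hole
- loop (a joint): Swing of the loop about its hinge in rad: 0 level, along the pin's -x; negative raised, positive down (-0.6 to 1.53). Stiff hinge: stays where put, about 1 N at its end moves it. At about 0.88 the wire meets the lip under the bar end and must stretch 2 mm to pass (3 to 4 N, pushed down and in towards the bar). At 0.95 it can still stick on the lip; snapped and caught it reads 1.02 or more
- loop_bar (a point): Middle of the loop's far cross wire: wire 6 mm thick, loop 56 mm wide overall (44 mm inside), its cross wire 64.4 mm from the hinge axis, sprung so that it can be drawn out up to 10 mm further (1200 N/m)
- plain_pin_mid (a point): A plain steel pin without a loop, with a round mushroom head 32 mm wide, 94 mm long, standing in the other hole of the stand; this point is half-way up. Leave it
- tape_mid (a point): Centre of a roll of clear tape lying on the table, 60 mm across, 22 mm high. Leave it
- glue_mid (a point): Centre of a white glue bottle standing on the table, 48 mm across, 130 mm tall. Leave it
- weight: Brass paperweight with a knob, 60 mm across, 52 mm tall; origin under its centre. Leave it

How it is judged:
On the way, in this order (a step that is already met when the one before it is completed fails the run):
1. the tray is pulled out to its stop (within 4 mm) (value of joint tray above 0.066 m), for 0.2 s.
2. the hitch pin is fully down in the bar's hole, collar on the bar (z of pin_grip in the frame of bar_hole between 0.04 and 0.048 m and y of pin_grip in the frame of bar_hole between -0.007 and 0.007 m and x of pin_grip in the frame of bar_hole between -0.011 and 0.011 m), for 0.2 s.
3. the loop is snapped over the bar end, under the bar (value of joint loop above 1 rad), for 0.2 s.
At the end, for the whole second after the job is handed in: Tray still out (at least 40 of 70 mm), hitch pin upright and fully home in the cross hole (collar within 4 mm of the bar top), its loop snapped over the free end with the cross wire beneath the bar (loop beyond 1.0 rad), all released and at rest (all of step 2 and value of joint tray above 0.04 m and angle between pin_grip's own z axis and vertical below 0.15 rad and z of loop_bar in the frame of bar_hole below -0.024 m and x of loop_bar in the frame of bar_hole above -0.042 m and value of joint loop above 1 rad and velocity of joint tray below 0.01 m/s); the robot touches nothing.
It fails at once if the plain pin is moved by more than 20 mm (distance of plain_pin_mid from where it was at the start of the episode above 0.02 m).
It fails at once if the tape roll is moved by more than 40 mm (distance of tape_mid from where it was at the start of the episode above 0.04 m).
It fails at once if the glue bottle is moved by more than 40 mm (distance of glue_mid from where it was at the start of the episode above 0.04 m).
It fails at once if the paperweight is moved by more than 40 mm (distance of weight from where it was at the start of the episode above 0.04 m).
It also fails if it takes over 72 s, if anything falls off the work surface, if the arm or the gripper's body presses on something with over 40 N, if the wrist force passes 120 N, or if a joint passes its speed limit or range.

## Working session

There is one attempt and no reset: what is moved stays moved. The work goes in short steps, Python scripts to look and compute and a tool call to move; the robot and the scene stay as the last step left them, time stands still between calls to the robot, and variables do not carry over. Pictures are saved under pics/ and viewed, at most 10 in all, crops included, and the job is handed in when it is done.

Besides the shell and the picture viewer there is one more tool, called after ">>>" as name(argument=value, ...) on one line, values as JSON. jog_arm: Moves the arm, as the interface text tells. Its arguments: {"type":"object","properties":{"moves":{"type":"array"},"grip_force":{"type":"number"}},"required":["moves"]}

```bash
mkdir -p pics; cat > h.py <<'E'
import numpy as np, cv2
from station import readout, optics, hand_in
from scipy.spatial.transform import Rotation as R
def ray(n,px):
    c=optics.camera_info(n);T=np.array(c["T"])
    u=cv2.undistortPoints(np.array([[px]],float),np.array(c["mtx"]),np.array(c["D"]))[0,0]
    d=T[:3,:3]@np.array([u[0],u[1],1]);return T[:3,3],d/np.linalg.norm(d)
def onz(n,px,z):
    o,d=ray(n,px);return o+d*(z-o[2])/d[2]
def two(p,q):
    a,d=ray("top",p);b,e=ray("side",q)
    A=np.array([d,-e]).T;s=np.linalg.lstsq(A,b-a,rcond=None)[0]
    return (a+s[0]*d+b+s[1]*e)/2,np.linalg.norm(a+s[0]*d-b-s[1]*e)
def proj(n,p):
    c=optics.camera_info(n);T=np.linalg.inv(np.array(c["T"]))
    return cv2.projectPoints(np.array([p],float),cv2.Rodrigues(T[:3,:3])[0],T[:3,3],np.array(c["mtx"]),np.array(c["D"]))[0][0,0]
E
python3 - <<'E'
from h import *
for n in("top","side"):
    im=optics.get_image(n);cv2.imwrite(f"pics/{n}0.png",cv2.resize(im,(784,588),interpolation=cv2.INTER_CUBIC)); cv2.imwrite(f"{n}.png",im)
    print(np.array(optics.camera_info(n)["T"]).round(3))
s=readout.observe();print(s["tool_pos"],R.from_rotvec(s["tool_rot"]).as_matrix().round(2),s["ft_force"])
E
```

```text
[[ 0.027 -0.98   0.197  0.298]
 [-0.999 -0.031 -0.016 -0.132]
 [ 0.022 -0.197 -0.98   1.344]
 [ 0.     0.     0.     1.   ]]
[[ 0.987 -0.118  0.11   0.434]
 [-0.161 -0.754  0.637 -0.806]
 [ 0.008 -0.647 -0.763  0.894]
 [ 0.     0.     0.     1.   ]]
[0.15630702 0.65622145 0.23046906] [[ 0.97 -0.23 -0.  ]
 [-0.23 -0.97 -0.  ]
 [ 0.    0.   -1.  ]] [ 0.85457464  0.66886328 -0.14797941]
```

View pics/top0.png

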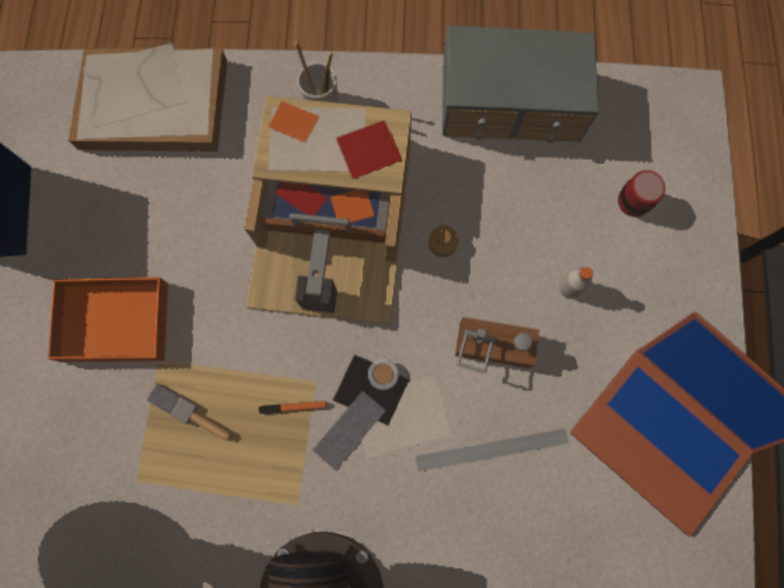

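View pics/side0.png

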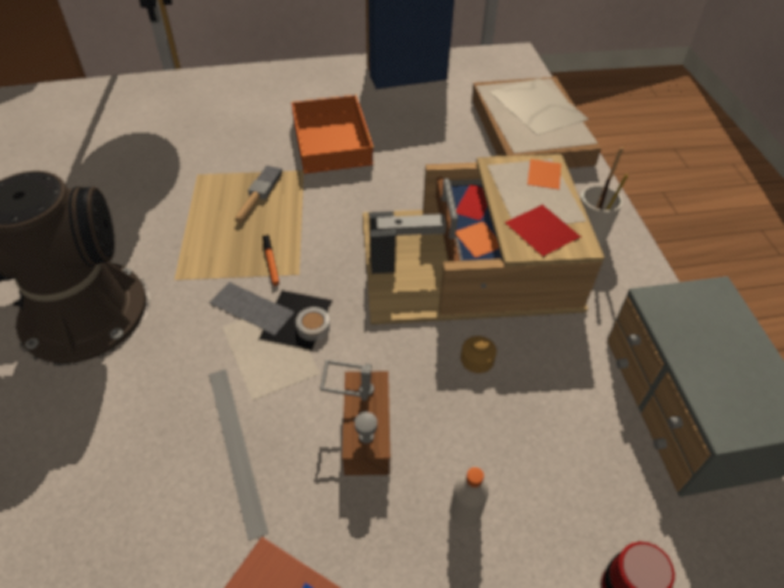

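```bash
python3 - <<'E'
from h import *
k=lambda a:np.array(a)/1.4
f=lambda n,p,z:print(p,onz(n,k(p),z).round(4))
print("handle");f("top",(291,217),.16);f("top",(348,222),.16)
print("hole");f("top",(316,274),.114)
print("bar pts");f("top",(311,291),.114);f("top",(325,293),.114);f("top",(314,234),.114);f("top",(327,236),.114)
print("bed corners");f("top",(248,307),.02);f("top",(393,322),.02);f("top",(250,180),.144);f("top",(405,190),.144)
print("stand top");[f("top",p,.058) for p in((463,319),(539,328),(535,368),(457,359))]
print("post");f("top",(482,333),.119); print(two(k((482,333)),k((367,366))))
print("loop far");print(two(k((461,366)),k((327,362))),two(k((488,370)),k((322,390))))
print("plain");print(two(k((523,341)),k((366,422))))
print("tape/weight");f("top",(383,374),.022);f("top",(443,238),.05)
for n in("top","side"):
    im=cv2.imread(n+".png");(x,y,w)=((300,210,110) if n=="top" else (215,235,110))
    cv2.imwrite(f"pics/c_{n}.png",cv2.resize(im[y:y+w,x:x+w],(390,390),interpolation=cv2.INTER_CUBIC))
a=cv2.imread("pics/c_top.png");b=cv2.imread("pics/c_side.png");cv2.imwrite("pics/crop1.png",np.hstack([a,b]))
E
```

```text
handle
(291, 217) [0.6856 0.0705 0.16  ]
(348, 222) [ 0.6792 -0.0337  0.16  ]
hole
(316, 274) [0.5914 0.0248 0.114 ]
bar pts
(311, 291) [0.5588 0.0322 0.114 ]
(325, 293) [0.5559 0.0062 0.114 ]
(314, 234) [0.6685 0.0329 0.114 ]
(327, 236) [0.6653 0.0082 0.114 ]
bed corners
(248, 307) [0.5425 0.1682 0.02  ]
(393, 322) [ 0.5214 -0.1201  0.02  ]
(250, 180) [0.7614 0.1553 0.144 ]
(405, 190) [ 0.7502 -0.1355  0.144 ]
stand top
(463, 319) [ 0.5249 -0.2545  0.058 ]
(539, 328) [ 0.5117 -0.4017  0.058 ]
(535, 368) [ 0.4343 -0.3934  0.058 ]
(457, 359) [ 0.4475 -0.2441  0.058 ]
post
(482, 333) [ 0.4893 -0.2838  0.119 ]
(array([ 0.49173876, -0.28358326,  0.11913244]), np.float64(0.0049153702078357005))
loop far
(array([ 0.43376414, -0.24836599,  0.09171655]), np.float64(0.0059472872285568305)) (array([ 0.42440416, -0.29849143,  0.09448684]), np.float64(0.00010548466318714212))
plain
(array([ 0.48044134, -0.36314422,  0.09726398]), np.float64(0.0012057974907231372))
tape/weight
(383, 374) [ 0.4183 -0.1039  0.022 ]
(443, 238) [ 0.6878 -0.2138  0.05  ]
```

View pics/crop1.png

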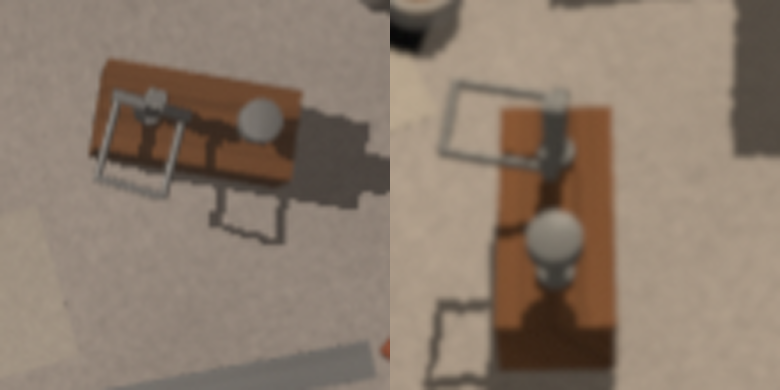

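>>> jog_arm(moves=[[[50,38,0],[0,0,0],-0.3],[[50,38,0],[0,0,0],-0.3],[[50,38,0],[0,0,0],-0.3],[[50,38,0],[0,0,0],-0.3],[[50,38,0],[0,0,0],-0.3],[[50,38,0],[0,0,0],-0.3],[[50,38,0],[0,0,0],-0.3],[[50,38,0],[0,0,0],-0.3],[[50,38,0],[0,0,0],-0.3],[[50,38,0],[0,0,0],-0.3],[[50,38,0],[0,0,0],-0.3],[[50,38,0],[0,0,0],-0.3]])

```text
time: 1.6
tool_pos: [0.6331, 0.075, 0.231]
tool_rot: [3.12, -0.366, -0.001]
ft_force: [1.1, 2.2, -0.2]
finger_gap: 0.0557
grip_force: 0.0
```

>>> jog_arm(moves=[[[0,0,0],[0,0,10],-0.3],[[0,0,0],[0,0,10],-0.3],[[0,0,0],[0,0,10],-0.3],[[0,0,0],[0,0,10],-0.3],[[0,0,0],[0,0,10],-0.3],[[0,0,0],[0,0,10],-0.3],[[0,0,0],[0,0,10],-0.3],[[0,0,0],[0,0,10.3],-0.3],[[0,0,0],[0,0,0],-0.3]])

```text
time: 2.72
tool_pos: [0.6319, 0.0768, 0.2309]
tool_rot: [2.149, -2.29, -0.001]
ft_force: [-1.0, 0.5, 0.2]
finger_gap: 0.0553
grip_force: 0.0
```

```bash
cat >> h.py <<'E'
def to(p,yaw=None):
    s=readout.observe();M=R.from_rotvec(s["tool_rot"]).as_matrix()
    print("t",round(s["time"],2),"pos",np.round(s["tool_pos"],4),"phi",np.degrees(np.arctan2(M[1,0],M[0,0])).round(2),"zax",M[:,2].round(3),"F",np.round(s["ft_force"],1),"gap",round(s["finger_gap"],4),"j",np.round(s["joint_positions"],2))
    if p is not None: print("shift mm",(M.T@(np.array(p)-s["tool_pos"])*1000).round(1), "turn", None if yaw is None else (np.degrees(np.arctan2(M[1,0],M[0,0]))-yaw).round(1))
E
python3 -c "
from h import *
to([.6824,.0184,.146],-93.6)"
```

```text
t 2.73 pos [0.6319 0.0768 0.2309] phi -93.63 zax [-0.001 -0.    -1.   ] F [-1.   0.5  0.2] gap 0.0553 j [ 0.43  0.3  -0.08 -0.   -1.2  -0.49]
shift mm [ 55.  -54.1  84.8] turn -0.0
```

>>> jog_arm(moves=[[[27.5,-27,0],[0,0,0],-0.3],[[27.5,-27,0],[0,0,0],-0.3],[[0,0,28],[0,0,0],-0.3],[[0,0,28],[0,0,0],-0.3],[[0,0,28],[0,0,0],-0.3],[[0,0,0],[0,0,0],-0.3]])

```text
time: 3.48
tool_pos: [0.6809, 0.0181, 0.1447]
tool_rot: [2.149, -2.285, -0.004]
ft_force: [-0.4, 0.8, 0.2]
finger_gap: 0.0555
grip_force: 0.0
```

>>> jog_arm(moves=[[[0,0,0],[0,0,0],0.9],[[0,0,0],[0,0,0],0.9],[[0,0,0],[0,0,0],0.9],[[0,0,0],[0,0,0],0.9],[[0,0,0],[0,0,0],0.9]], grip_force=40)

```text
time: 4.1
tool_pos: [0.6835, 0.0186, 0.149]
tool_rot: [-2.148, 2.29, -0.003]
ft_force: [-0.8, 1.8, 6.7]
finger_gap: 0.0104
grip_force: 39.2
```

>>> jog_arm(moves=[[[0,10,0],[0,0,0],0.9],[[0,10,0],[0,0,0],0.9],[[0,10,0],[0,0,0],0.9],[[0,10,0],[0,0,0],0.9],[[0,10,0],[0,0,0],0.9],[[0,10,0],[0,0,0],0.9],[[0,8,0],[0,0,0],0.9],[[0,4,0],[0,0,0],0.9],[[0,0,0],[0,0,0],0.9],[[0,0,0],[0,0,0],0.9]])

```text
time: 5.35
tool_pos: [0.6185, 0.0242, 0.1491]
tool_rot: [-2.142, 2.281, -0.014]
ft_force: [28.9, -2.9, -12.4]
finger_gap: 0.0103
grip_force: 39.7
```

>>> jog_arm(moves=[[[0,3,0],[0,0,0],0.9],[[0,0,0],[0,0,0],0.9]])

```text
time: 5.6
tool_pos: [0.6184, 0.0242, 0.1492]
tool_rot: [-2.139, 2.278, -0.019]
ft_force: [41.8, -7.1, -21.7]
finger_gap: 0.0102
grip_force: 39.4
```

```bash
python3 - <<'E'
from h import *
to(None)
a=optics.get_image("top");b=optics.get_image("side");cv2.imwrite("top1.png",a);cv2.imwrite("side1.png",b)
a=a[110:240,160:300];b=b[100:230,240:380]
cv2.imwrite("pics/p1.png",np.hstack([cv2.resize(i,(400,371),interpolation=cv2.INTER_CUBIC) for i in(a,b)]))
E
```

```text
t 5.6 pos [0.6184 0.0242 0.1492] phi -93.6 zax [ 0.02   0.002 -1.   ] F [ 41.8  -7.1 -21.7] gap 0.0102 j [ 0.36  0.32 -0.25  0.01 -0.98 -0.42]
```

View pics/p1.png

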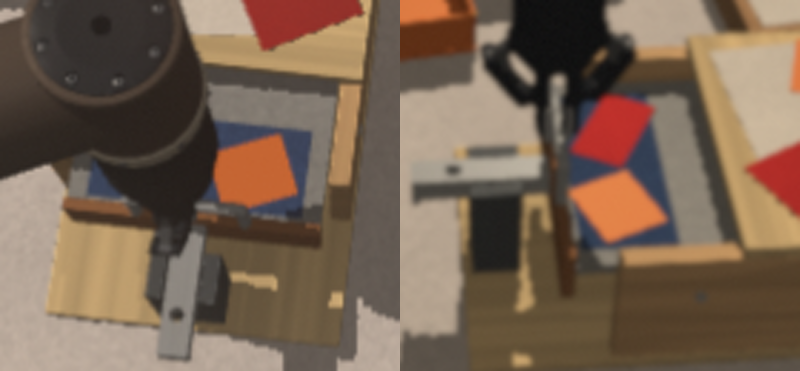

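>>> jog_arm(moves=[[[0,-8,0],[0,0,0],0.9],[[0,0,0],[0,0,0],-0.2],[[0,0,0],[0,0,0],-0.2],[[0,0,-20],[0,0,0],-0.2],[[0,0,-50],[0,0,0],-0.2],[[0,0,-20],[0,0,0],-0.2],[[0,0,0],[0,0,0],-0.2]])

```text
time: 6.58
tool_pos: [0.6156, 0.0227, 0.2389]
tool_rot: [-2.147, 2.29, -0.002]
ft_force: [-0.8, -0.1, -1.1]
finger_gap: 0.0514
grip_force: 0.0
```

```bash
python3 - <<'E'
from h import *
to([.488,-.284,.18],-100)
print(two((222,220),(258.6,159.6)),onz("top",(222,220),.114))
a=optics.get_image("top");cv2.imwrite("top2.png",a)
b=optics.get_image("side");cv2.imwrite("side2.png",b)
c=a[185:245,190:250];cv2.imwrite("pics/p2.png",np.hstack([cv2.resize(c,(390,390),interpolation=cv2.INTER_CUBIC),cv2.resize(b[130:190,235:295],(390,390),interpolation=cv2.INTER_CUBIC)]))
E
```

```text
t 6.58 pos [0.6156 0.0227 0.2389] phi -93.69 zax [ 0.002  0.001 -1.   ] F [-0.8 -0.1 -1.1] gap 0.0514 j [ 0.35  0.26 -0.12  0.   -1.2  -0.42]
shift mm [314.4 107.7  58.4] turn 6.3
(array([0.52850869, 0.03142991, 0.10992432]), np.float64(0.0016031664796235688)) [0.52693673 0.03081537 0.114     ]
```

View pics/p2.png

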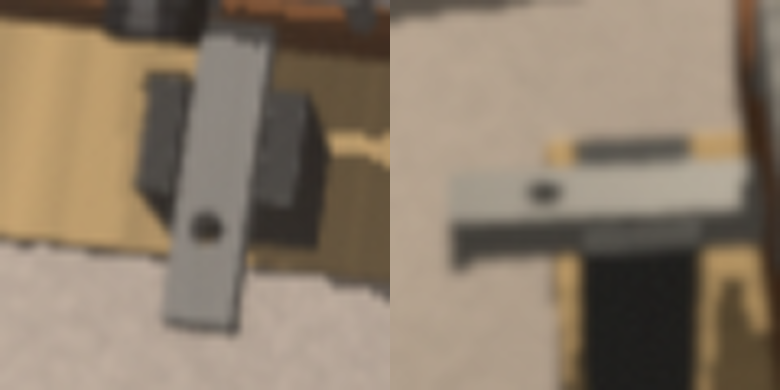

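>>> jog_arm(moves=[[[52,18,0],[0,0,0],-0.2],[[52,18,0],[0,0,0],-0.2],[[52,18,0],[0,0,0],-0.2],[[52,18,0],[0,0,0],-0.2],[[52,18,0],[0,0,0],-0.2],[[54,18,0],[0,0,0],-0.2],[[0,0,40],[0,0,6.3],-0.2],[[0,0,20],[0,0,0],-0.2],[[0,0,0],[0,0,0],-0.2]])

```text
time: 7.8
tool_pos: [0.4855, -0.2833, 0.1745]
tool_rot: [2.017, -2.404, -0.008]
ft_force: [0.1, -0.1, 0.8]
finger_gap: 0.0511
grip_force: 0.0
```

```bash
python3 - <<'E'
from h import *
to([.488,-.284,.088],-100)
a=optics.get_image("top");b=optics.get_image("side")
print(proj("top",[.488,-.284,.119]),proj("side",[.488,-.284,.119]))
cv2.imwrite("pics/p3.png",np.hstack([cv2.resize(a[190:290,295:395],(390,390),interpolation=cv2.INTER_CUBIC),cv2.resize(b[200:300,215:315],(390,390),interpolation=cv2.INTER_CUBIC)]))
E
```

```text
t 7.8 pos [ 0.4855 -0.2833  0.1745] phi -100.03 zax [-0.006  0.002 -1.   ] F [ 0.1 -0.1  0.8] gap 0.0511 j [-0.18  0.22 -0.32 -0.   -1.04  0.01]
shift mm [ 0.3 -3.1 86.5] turn -0.0
[344.36177795 238.3566309 ] [259.23357036 262.20594726]
```

View pics/p3.png

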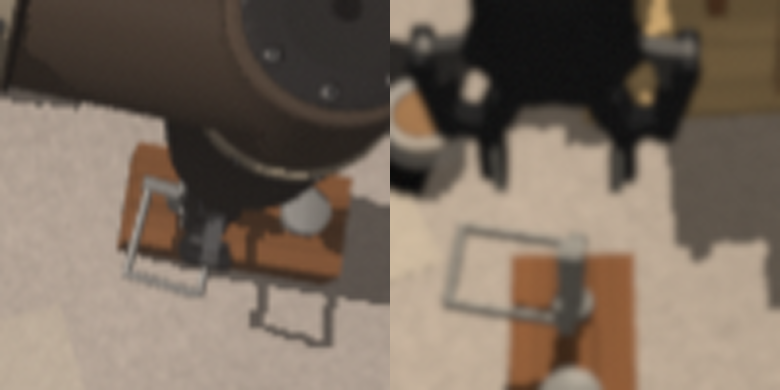

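>>> jog_arm(moves=[[[0,-5,25],[0,0,0],-0.2],[[0,0,31],[0,0,0],-0.2],[[0,0,30],[0,0,0],-0.2],[[0,0,0],[0,0,0],-0.2],[[0,0,0],[0,0,0],-0.2]])

```text
time: 8.52
tool_pos: [0.4937, -0.2847, 0.0929]
tool_rot: [-2.02, 2.405, -0.003]
ft_force: [0.5, 0.1, -0.2]
finger_gap: 0.0511
grip_force: 0.0
```

>>> jog_arm(moves=[[[0,0,0],[0,0,0],1],[[0,0,0],[0,0,0],1],[[0,0,0],[0,0,0],1],[[0,0,0],[0,0,0],1],[[0,0,0],[0,0,0],1]], grip_force=60)

```text
time: 9.15
tool_pos: [0.4927, -0.2846, 0.0925]
tool_rot: [-2.02, 2.406, -0.001]
ft_force: [-1.2, 1.6, 6.7]
finger_gap: 0.0127
grip_force: 58.5
```

>>> jog_arm(moves=[[[0,0,-15],[0,0,0],1],[[0,0,-25],[0,0,0],1],[[0,0,-40],[0,0,0],1],[[0,0,-40],[0,0,0],1],[[0,0,-20],[0,0,0],1],[[0,0,0],[0,0,0],1]])

```text
time: 9.9
tool_pos: [0.4933, -0.2847, 0.2337]
tool_rot: [-2.018, 2.405, -0.005]
ft_force: [0.3, -0.0, -2.6]
finger_gap: 0.0128
grip_force: 59.0
```

```bash
python3 - <<'E'
from h import *
to([.527,.031,.22],-94)
a=optics.get_image("top");b=optics.get_image("side")
s=readout.observe()["tool_pos"]
print(proj("side",s-[0,0,.0825]))
cv2.imwrite("pics/p4.png",np.hstack([cv2.resize(a[150:290,275:415],(390,390),interpolation=cv2.INTER_CUBIC),cv2.resize(b[150:290,175:315],(390,390),interpolation=cv2.INTER_CUBIC)]))
E
```

```text
t 9.9 pos [ 0.4933 -0.2847  0.2337] phi -99.99 zax [ 0.004 -0.001 -1.   ] F [ 0.3 -0.  -2.6] gap 0.0128 j [-0.18  0.18 -0.22  0.   -1.16  0.01]
shift mm [-316.8   21.7   13.5] turn -6.0
[260.88530319 253.82868466]
```

View pics/p4.png

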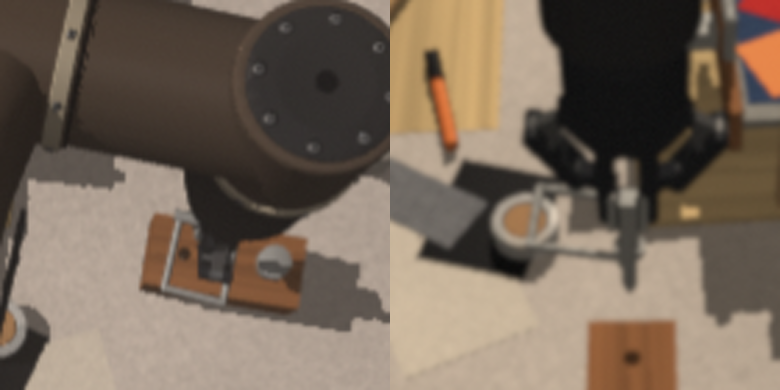

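>>> jog_arm(moves=[[[-40,3,0],[0,0,0],1],[[-53,4,0],[0,0,0],1],[[-53,4,0],[0,0,0],1],[[-53,4,0],[0,0,0],1],[[-53,3,0],[0,0,0],1],[[-45,3,0],[0,0,0],1],[[-20,1,10],[0,0,-6],1],[[0,0,16],[0,0,0],1],[[0,0,0],[0,0,0],1],[[0,0,0],[0,0,0],1]])

```text
time: 11.25
tool_pos: [0.5257, 0.0306, 0.2051]
tool_rot: [2.14, -2.299, -0.0]
ft_force: [0.7, 0.5, -1.5]
finger_gap: 0.0128
grip_force: 58.8
```

```bash
python3 - <<'E'
from h import *
to([.5275,.031,.2065],-93.8)
a=optics.get_image("top");b=optics.get_image("side")
s=readout.observe()["tool_pos"]
print(proj("side",s-[0,0,.0825]),proj("top",s-[0,0,.0825]))
cv2.imwrite("pics/p5.png",np.hstack([cv2.resize(a[170:270,170:270],(390,390),interpolation=cv2.INTER_CUBIC),cv2.resize(b[90:190,210:310],(390,390),interpolation=cv2.INTER_CUBIC)]))
E
```

```text
t 11.25 pos [0.5257 0.0306 0.2051] phi -94.1 zax [-0.001 -0.001 -1.   ] F [ 0.7  0.5 -1.5] gap 0.0128 j [ 0.43  0.13 -0.35  0.   -1.09 -0.5 ]
shift mm [-0.5 -1.7 -1.4] turn -0.3
[257.24725255 156.07363769] [221.54528365 219.655436  ]
```

View pics/p5.png

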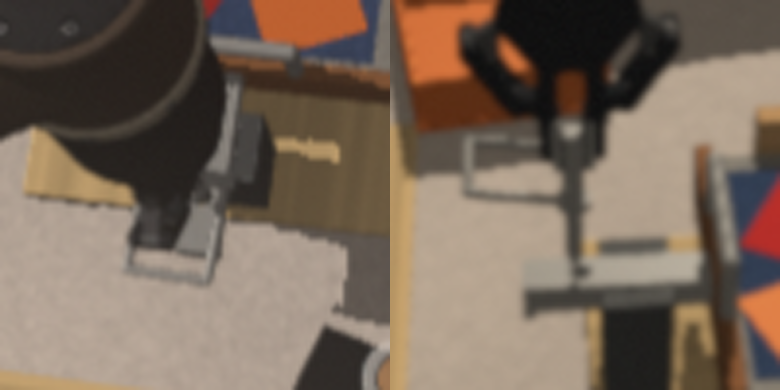

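```bash
python3 - <<'E'
from h import *
s=readout.observe()["tool_pos"]
for d in([0,0],[.002,0],[.002,.002],[0,.002]): print(d,proj("side",[s[0]+d[0],s[1]+d[1],.114]),proj("top",[s[0]+d[0],s[1]+d[1],.114]))
E
```

```text
[0, 0] [257.34007701 158.77152693] [221.98368385 220.3255638 ]
[0.002, 0] [258.12517511 158.68835072] [222.02657999 219.56175928]
[0.002, 0.002] [258.01964863 158.15434226] [221.25130493 219.53789662]
[0, 0.002] [257.23542554 158.23732596] [221.20817112 220.30167247]
```

>>> jog_arm(moves=[[[0.5,-1.5,5],[0,0,0.3],1],[[0,0,4],[0,0,0],1],[[0,0,4],[0,0,0],1],[[0,0,4],[0,0,0],1],[[0,0,0],[0,0,0],1]])

```text
time: 11.98
tool_pos: [0.5276, 0.031, 0.1881]
tool_rot: [-2.137, 2.303, -0.0]
ft_force: [1.8, 0.4, -3.5]
finger_gap: 0.0122
grip_force: 58.5
```

>>> jog_arm(moves=[[[0,0,6],[0,0,0],1],[[0,0,6],[0,0,0],1],[[0,0,6],[0,0,0],1],[[0,0,0],[0,0,0],1]])

```text
time: 12.48
tool_pos: [0.5275, 0.031, 0.1697]
tool_rot: [-2.137, 2.303, 0.0]
ft_force: [4.4, 0.0, -4.8]
finger_gap: 0.0128
grip_force: 58.4
```

>>> jog_arm(moves=[[[0,-1,6],[0,0,0],1],[[0,0,6],[0,0,0],1],[[0,0,5],[0,0,0],1],[[0,0,4],[0,0,0],1],[[0,0,3],[0,0,0],1],[[0,0,0],[0,0,0],1]])

```text
time: 13.22
tool_pos: [0.5297, 0.0307, 0.1483]
tool_rot: [-2.136, 2.301, -0.004]
ft_force: [-1.6, -0.9, 11.3]
finger_gap: 0.0125
grip_force: 60.9
```

>>> jog_arm(moves=[[[0,0,0],[0,0,0],-0.1],[[0,0,0],[0,0,0],-0.1],[[0,0,-10],[0,0,0],-0.1],[[0,0,-30],[0,0,0],-0.1],[[0,0,-50],[0,0,0],-0.1],[[0,0,-10],[0,0,0],-0.1],[[0,40,0],[0,0,0],0.1],[[0,20,0],[0,0,0],0.1]])

```text
time: 14.22
tool_pos: [0.467, 0.0352, 0.2463]
tool_rot: [2.136, -2.303, -0.001]
ft_force: [0.4, 0.1, -0.0]
finger_gap: 0.0387
grip_force: 0.0
```

>>> jog_arm(moves=[[[0,0,0],[0,0,-10],0.1],[[0,0,0],[0,0,-10],0.1],[[0,0,0],[0,0,-10],0.1],[[0,0,0],[0,0,-10],0.1],[[0,0,0],[0,0,-10],0.1],[[0,0,0],[0,0,-10],0.1],[[0,0,0],[0,0,-10],0.1],[[0,0,0],[0,0,-10],0.1],[[0,0,0],[0,0,-10],0.1],[[0,0,0],[0,10,0],0.1],[[0,0,0],[0,10,0],0.1],[[0,0,0],[0,4,0],0.1]])

```text
time: 15.72
tool_pos: [0.4665, 0.035, 0.2453]
tool_rot: [3.056, -0.111, 0.654]
ft_force: [1.0, -1.3, 0.6]
finger_gap: 0.0383
grip_force: 0.0
```

```bash
python3 - <<'E'
from h import *
u=np.array([.998,-.063]);h=np.array([.5297,.0307])
def P(r,z): return [*(h+u*r),z]
to(P(-.066,.165),-3.8)
a=optics.get_image("top");b=optics.get_image("side")
for n in("top","side"):print([proj(n,P(0,.175)).round(1),proj(n,P(-.0644,.138)).round(1)])
cv2.imwrite("pics/p6.png",np.hstack([cv2.resize(a[170:270,170:270],(390,390),interpolation=cv2.INTER_CUBIC),cv2.resize(b[90:190,210:310],(390,390),interpolation=cv2.INTER_CUBIC)]))
E
```

```text
t 15.72 pos [0.4665 0.035  0.2453] phi -4.17 zax [ 0.408 -0.029 -0.912] F [ 1.  -1.3  0.6] gap 0.0383 j [ 0.72 -0.28 -0.88  0.46 -0.72  0.47]
shift mm [-35.3   0.4  72.2] turn -0.4
[array([219.1, 214.2]), array([217.9, 242.3])]
[array([258.2, 140.1]), array([232.6, 153.1])]
```

View pics/p6.png

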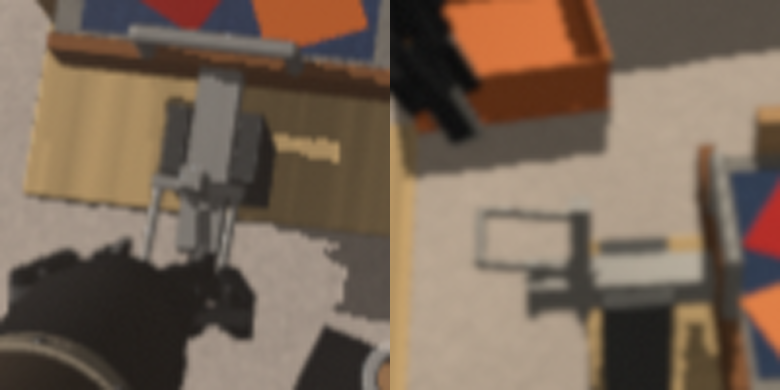

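>>> jog_arm(moves=[[[0,0,0],[0,-9,0],0.1],[[0,0,0],[0,0,0],0.1]])

```text
time: 16.08
tool_pos: [0.4713, 0.0378, 0.2478]
tool_rot: [3.107, -0.116, 0.406]
ft_force: [1.3, -0.0, 1.1]
finger_gap: 0.0386
grip_force: 0.0
```

```bash
cat >> h.py <<'E'
u=np.array([.998,-.063]);hh=np.array([.5297,.0307])
def P(r,z,h=hh): return np.array([*(h+u*r),z])
def plan(ths,off=-.005,lift=.003,L=.0644,tip=0.):
    s=readout.observe();M=R.from_rotvec(s["tool_rot"]).as_matrix();p=np.array(s["tool_pos"])
    for t in ths:
        q=P(-L*np.cos(t),.138-L*np.sin(t))+M[:,0]*off-M[:,2]*(lift-tip)
        print(t,q.round(3),(M.T@(q-p)*1000).round(1));p=q
E
python3 - <<'E'
from h import *
to(None,0); plan([-.3,-.1,.1,.3,.5,.7,.85,.95,1.05])
E
```

```text
t 16.07 pos [0.4713 0.0378 0.2478] phi -4.32 zax [ 0.256 -0.016 -0.966] F [ 1.3 -0.   1.1] gap 0.0386 j [ 0.63 -0.17 -0.66  0.21 -0.89  0.74]
-0.3 [0.463 0.035 0.159] [-30.9   3.8  84. ]
-0.1 [0.46  0.035 0.146] [-5.7  0.1 11.5]
0.1 [0.46  0.035 0.133] [-3.3  0.  12.4]
0.3 [0.463 0.035 0.121] [-0.8  0.  12.8]
0.5 [0.468 0.035 0.109] [ 1.8 -0.  12.7]
0.7 [0.475 0.034 0.098] [ 4.3 -0.  12.1]
0.85 [0.482 0.034 0.091] [ 4.8 -0.1  8.4]
0.95 [0.487 0.033 0.087] [ 3.8 -0.   5.2]
1.05 [0.492 0.033 0.084] [ 4.3 -0.1  4.8]
```

>>> jog_arm(moves=[[[-31,4,20],[0,0,0],0.1],[[0,0,34],[0,0,0],0.1],[[0,0,30],[0,0,0],0.1],[[-6,0,11.5],[0,0,0],0.1],[[-3,0,12.5],[0,0,0],0.1],[[-1,0,13],[0,0,0],0.1],[[2,0,12.5],[0,0,0],0.1],[[0,0,0],[0,0,0],0.1]])

```text
time: 17.08
tool_pos: [0.4652, 0.0312, 0.1066]
tool_rot: [3.102, -0.117, 0.406]
ft_force: [0.3, -0.5, -0.0]
finger_gap: 0.0381
grip_force: 0.1
```

```bash
python3 - <<'E'
from h import *
to(None,0); plan([.5,.7,.85,.95,1.05])
a=optics.get_image("top");b=optics.get_image("side")
for t in(.3,.5):print(proj("side",P(-.0644*np.cos(t),.138-.0644*np.sin(t))))
cv2.imwrite("pics/p7.png",np.hstack([cv2.resize(a[170:270,170:270],(390,390),interpolation=cv2.INTER_CUBIC),cv2.resize(b[90:190,210:310],(390,390),interpolation=cv2.INTER_CUBIC)]))
E
```

```text
t 17.07 pos [0.4652 0.0312 0.1066] phi -4.31 zax [ 0.256 -0.021 -0.966] F [ 0.3 -0.5 -0. ] gap 0.0381 j [ 0.6  -0.01 -0.95  0.38 -0.45  0.56]
0.5 [0.468 0.035 0.109] [ 2.7 -3.6 -1.5]
0.7 [0.475 0.034 0.098] [ 4.3 -0.1 12.1]
0.85 [0.482 0.034 0.091] [ 4.8 -0.1  8.4]
0.95 [0.487 0.033 0.087] [ 3.8 -0.1  5.2]
1.05 [0.492 0.033 0.084] [ 4.3 -0.1  4.8]
[234.26288277 158.72752367]
[236.54205342 162.0539609 ]
```

View pics/p7.png

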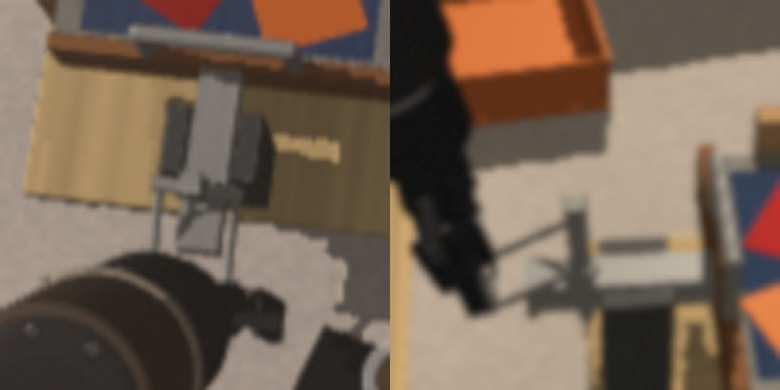

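>>> jog_arm(moves=[[[3.5,-1.5,5],[0,0,0],0.1],[[3.5,-1.5,5.6],[0,0,0],0.1],[[5,0,8],[0,0,0],0.1],[[0,0,0],[0,0,0],0.1]])

```text
time: 17.68
tool_pos: [0.4819, 0.0331, 0.0917]
tool_rot: [3.102, -0.117, 0.407]
ft_force: [0.3, -0.4, 0.0]
finger_gap: 0.0385
grip_force: 0.1
```

```bash
python3 - <<'E'
from h import *
to(None,0); plan([.85,.95,1.05,1.15])
E
```

```text
t 17.68 pos [0.4819 0.0331 0.0917] phi -4.3 zax [ 0.257 -0.02  -0.966] F [ 0.3 -0.4  0. ] gap 0.0385 j [ 0.57  0.05 -0.95  0.42 -0.39  0.55]
0.85 [0.482 0.034 0.091] [-0.4 -0.7  0.4]
0.95 [0.487 0.033 0.087] [ 3.8 -0.1  5.2]
1.05 [0.492 0.033 0.084] [ 4.3 -0.1  4.8]
1.15 [0.498 0.033 0.081] [ 4.8 -0.1  4.3]
```

>>> jog_arm(moves=[[[2,0,2.6],[0,0,0],0.1],[[2,0,2.6],[0,0,0],0.1],[[2,0,2.4],[0,0,0],0.1],[[2,0,2.4],[0,0,0],0.1],[[0,0,0],[0,0,0],0.1]])

```text
time: 18.3
tool_pos: [0.4919, 0.0322, 0.0845]
tool_rot: [3.102, -0.117, 0.407]
ft_force: [-0.2, -1.6, -0.6]
finger_gap: 0.0384
grip_force: 1.3
```

```bash
python3 - <<'E'
from h import *
to(None,0); plan([1.05,1.15])
E
```

```text
t 18.3 pos [0.4919 0.0322 0.0845] phi -4.31 zax [ 0.257 -0.02  -0.966] F [-0.2 -1.6 -0.6] gap 0.0384 j [ 0.55  0.08 -0.94  0.44 -0.37  0.55]
1.05 [0.492 0.033 0.084] [-0.  -0.9  0.8]
1.15 [0.498 0.033 0.081] [ 4.8 -0.1  4.3]
```

>>> jog_arm(moves=[[[2.4,0,2.2],[0,0,0],0.1],[[2.4,0,2.2],[0,0,0],0.1],[[0,0,0],[0,0,0],0.1]])

```text
time: 18.68
tool_pos: [0.4982, 0.0324, 0.0818]
tool_rot: [3.103, -0.116, 0.409]
ft_force: [-0.4, -0.2, 0.2]
finger_gap: 0.0383
grip_force: 0.3
```

>>> jog_arm(moves=[[[2.4,0,2.2],[0,0,0],0.1],[[0,0,0],[0,0,0],0.1]])

```text
time: 18.92
tool_pos: [0.5009, 0.0321, 0.0803]
tool_rot: [3.103, -0.116, 0.409]
ft_force: [-0.1, -0.8, 0.7]
finger_gap: 0.0384
grip_force: 0.3
```

```bash
python3 - <<'E'
from h import *
to(None,0)
b=optics.get_image("side");cv2.imwrite("side7.png",b)
g=cv2.cvtColor(b[155:180,228:268],cv2.COLOR_BGR2GRAY)
print("\n".join(" ".join(f"{v:3d}" for v in r) for r in g))
for t in(.7,.85,.95,1.05,1.15):print(t,proj("side",P(-.0644*np.cos(t),.138-.0644*np.sin(t))), proj("side",P(-.06*np.cos(t),.138-.06*np.sin(t))-[0,.025,0]))
E
```

```text
t 18.93 pos [0.5009 0.0321 0.0803] phi -4.29 zax [ 0.258 -0.019 -0.966] F [-0.1 -0.8  0.7] gap 0.0384 j [ 0.54  0.1  -0.94  0.45 -0.35  0.55]
176 175 168 145 100  53  35  36  38  36  29  24  18  18  18  21  21  22  33  63 104 143 165 172 173 172 166 149 117  85  70  67  66  75  95 117 129 134 133 132
175 175 171 156 119  72  40  36  37  36  31  24  19  18  23  23  20  24  44  79 117 145 163 169 169 167 159 139 105  78  69  65  64  69  89 122 148 159 161 162
174 174 171 161 132  84  42  36  38  36  30  24  21  19  21  21  20  30  61 104 139 157 164 167 167 164 153 126  92  73  67  64  62  67  85 120 151 168 172 174
175 174 169 155 123  79  43  35  39  37  32  25  21  19  19  20  22  40  77 122 152 163 166 166 166 162 146 115  84  70  66  64  64  70  86 117 148 167 174 174
177 175 164 138  98  57  36  39  40  40  35  27  22  19  20  19  22  44  84 128 155 163 165 165 165 158 138 104  77  68  65  65  66  71  88 118 146 165 173 174
179 176 163 130  81  40  31  37  41  39  34  27  20  20  16  18  21  38  75 118 150 162 165 166 163 154 130  94  72  66  66  65  66  69  85 117 149 167 172 17
[... 2645 characters left out ...]
 148 156 161 166 169 170 170 170 170 168 162 155 152 147 125  84  47  34  34
175 174 173 172 171 171 172 173 174 173 173 173 172 173 174 171 165 159 158 160 164 167 169 169 169 169 170 170 171 171 170 167 161 153 146 126  85  48  35  33
176 174 173 172 171 171 172 172 172 172 171 171 171 172 173 172 172 170 170 170 172 172 171 170 169 169 169 170 170 171 171 168 159 149 142 122  83  46  34  33
0.7 [239.64217099 164.9205147 ] [241.98743397 170.83382797]
0.85 [242.42712427 166.70996467] [244.61397824 172.50150505]
0.95 [244.46838144 167.71272564] [246.54129423 173.43565837]
1.05 [246.63448505 168.55407505] [248.5880149  174.21896788]
1.15 [248.90506082 169.22769758] [250.73481708 174.84545867]
```

>>> jog_arm(moves=[[[0,0,-10],[0,0,0],0.1],[[-5,0,-25],[0,0,0],0.1],[[-5,0,-50],[0,0,0],0.1],[[-5,0,-50],[0,0,0],0.1],[[0,0,0],[0,0,0],0.1]])

```text
time: 19.6
tool_pos: [0.4522, 0.0375, 0.2117]
tool_rot: [3.108, -0.115, 0.42]
ft_force: [0.5, 0.2, -0.1]
finger_gap: 0.038
grip_force: 0.0
```

```bash
python3 - <<'E'
from h import *
to(None,0)
b=optics.get_image("side");cv2.imwrite("side8.png",b);a=optics.get_image("top");cv2.imwrite("top8.png",a)
b0=cv2.imread("side2.png")
d=np.abs(b.astype(int)-b0).max(2)[140:182,225:270]
for r,v in zip(range(140,182),d): print(r,"".join("#" if x>50 else "+" if x>20 else "." for x in v))
for t in(0,.5,.7,.85,.95,1.05,1.15):print(t,[proj("side",P(-.0644*np.cos(t),.138-.0644*np.sin(t))+[0,dy,0]).round(1) for dy in(-.025,.025)])
print("hinge",proj("side",P(0,.138)-[0,.025,0]),proj("side",P(0,.138)+[0,.025,0]))
# handle/tray shift
g0=cv2.cvtColor(b0,6)[120:165,280:300].astype(np.float32);g1=cv2.cvtColor(b,6)[120:165,280:300].astype(np.float32)
print(cv2.phaseCorrelate(g0,g1))
E
```

```text
t 19.6 pos [0.4522 0.0375 0.2117] phi -4.28 zax [ 0.265 -0.013 -0.964] F [ 0.5  0.2 -0.1] gap 0.038 j [ 0.67 -0.18 -0.77  0.25 -0.79  0.67]
140 .............................................
141 .............................................
142 .....................................++......
143 ...............................++++++#+......
144 ..............................+########+.....
145 ..............................+########+.....
146 ..............................+########+.....
147 ..............................+########+.....
148 ..............................+########+.....
149 ..............................+#######+......
150 ...............................#######+......
151 ..............................+#######+......
152 ...............................#######+......
153 ...............................+######+......
154 ...............................+######+......
155 ..............................+#######+......
156 ..............................+#######+......
157 ..............................+#######+......
158 .............................++#+++###++.....
159 ......
[... 923 characters left out ...]
................
178 .............................................
179 .............................................
180 .............................................
181 .............................................
0 [array([233.6, 160. ]), array([231.7, 146.5])]
0.5 [array([237.6, 168.9]), array([235.5, 155.4])]
0.7 [array([240.7, 171.7]), array([238.6, 158.3])]
0.85 [array([243.5, 173.5]), array([241.4, 160.1])]
0.95 [array([245.6, 174.5]), array([243.4, 161.1])]
1.05 [array([247.8, 175.3]), array([245.5, 162. ])]
1.15 [array([250.1, 176. ]), array([247.8, 162.6])]
hinge [259.91051573 158.31708801] [257.21566384 144.94647055]
((0.5943580373210242, 0.2907932339368706), 0.9358696466022067)
```

>>> jog_arm(moves=[[[0,0,0],[0,-3,0],0.1],[[0,0,0],[0,0,0],0.1]])

```text
time: 19.95
tool_pos: [0.4517, 0.0357, 0.2062]
tool_rot: [3.114, -0.118, 0.325]
ft_force: [-0.2, 1.0, 0.4]
finger_gap: 0.0385
grip_force: 0.0
```

```bash
python3 - <<'E'
from h import *
to(None,0)
s=readout.observe();M=R.from_rotvec(s["tool_rot"]).as_matrix();p=np.array(s["tool_pos"])
for q in(P(-.062,.120),P(-.060,.066),P(-.045,.066),P(-.034,.066)): print(q.round(3),(M.T@(q-p)*1000).round(1));p=q
E
```

```text
t 19.95 pos [0.4517 0.0357 0.2062] phi -4.35 zax [ 0.206 -0.016 -0.978] F [-0.2  1.   0.4] gap 0.0385 j [ 0.63 -0.14 -0.71  0.18 -0.84  0.75]
[0.468 0.035 0.12 ] [-2.  -0.2 87.6]
[0.47  0.034 0.066] [-9.2 -0.1 53.2]
[0.485 0.034 0.066] [14.7 -0.2  3.1]
[0.496 0.033 0.066] [10.8 -0.1  2.3]
```

>>> jog_arm(moves=[[[-1,0,44],[0,0,0],0.1],[[-1,0,44],[0,0,0],0.1],[[-5,0,26],[0,0,0],0.1],[[-4,0,27],[0,0,0],0.1],[[7,0,1.5],[0,0,0],0.1],[[7.5,0,1.5],[0,0,0],0.1],[[0,0,0],[0,0,0],0.1]])

```text
time: 20.82
tool_pos: [0.4861, 0.0338, 0.0678]
tool_rot: [3.115, -0.118, 0.331]
ft_force: [0.1, 0.2, -0.1]
finger_gap: 0.0385
grip_force: 0.0
```

>>> jog_arm(moves=[[[3,0,0.6],[0,0,0],0.1],[[3,0,0.6],[0,0,0],0.1],[[3,0,0.6],[0,0,0],0.1],[[2,0,0.5],[0,0,0],0.1],[[0,0,0],[0,0,0],0.1]])

```text
time: 21.45
tool_pos: [0.4959, 0.0323, 0.0667]
tool_rot: [3.114, -0.117, 0.327]
ft_force: [-0.6, -0.6, -0.5]
finger_gap: 0.0382
grip_force: 0.0
```

```bash
python3 - <<'E'
from h import *
to(None,0)
E
```

```text
t 21.45 pos [0.4959 0.0323 0.0667] phi -4.3 zax [ 0.207 -0.016 -0.978] F [-0.6 -0.6 -0.5] gap 0.0382 j [ 0.54  0.14 -0.87  0.31 -0.4   0.68]
```

>>> jog_arm(moves=[[[3,0,0.6],[0,0,0],0.1],[[0,0,0],[0,0,0],0.1]])

```text
time: 21.7
tool_pos: [0.4991, 0.0321, 0.0668]
tool_rot: [3.114, -0.117, 0.327]
ft_force: [0.0, -0.1, -0.6]
finger_gap: 0.0386
grip_force: 0.0
```

>>> jog_arm(moves=[[[-10,0,-2],[0,0,0],0.1],[[-15,0,-3],[0,0,0],0.1],[[0,0,-50],[0,0,0],0.1],[[0,0,-60],[0,0,0],0.1],[[0,0,-40],[0,0,0],0.1],[[0,0,0],[0,0,0],0.1]])

```text
time: 22.45
tool_pos: [0.4429, 0.0372, 0.2165]
tool_rot: [3.118, -0.116, 0.337]
ft_force: [0.3, 0.6, 0.3]
finger_gap: 0.0388
grip_force: 0.0
```

```bash
cat > m.py <<'E'
from h import *
to(None,0)
b=optics.get_image("side");cv2.imwrite("side9.png",b)
b0=cv2.imread("side2.png")
d=np.abs(b.astype(int)-b0).max(2)[140:182,225:270]
for r,v in zip(range(140,182),d): print(r,"".join("#" if x>50 else "+" if x>20 else "." for x in v))
g0=cv2.cvtColor(b0,6)[120:165,280:300].astype(np.float32);g1=cv2.cvtColor(b,6)[120:165,280:300].astype(np.float32)
print(cv2.phaseCorrelate(g0,g1))
E
python3 m.py
```

```text
t 22.45 pos [0.4429 0.0372 0.2165] phi -4.31 zax [ 0.213 -0.012 -0.977] F [0.3 0.6 0.3] gap 0.0388 j [ 0.66 -0.17 -0.71  0.18 -0.87  0.73]
140 .............................................
141 .............................................
142 ....................................+++......
143 ...............................++++++#+......
144 ..............................+########+.....
145 ..............................+########+.....
146 ..............................+########+.....
147 ..............................+########+.....
148 ..............................+########+.....
149 ..............................+#######+......
150 ..............................+#######+......
151 ..............................+#######+......
152 ...............................#######+......
153 ...............................+######+......
154 ...............................+######+......
155 ..............................+#######+......
156 ..............................+#######+......
157 ..............................+#######+......
158 .............................++##++###++.....
159 .......
[... 502 characters left out ...]
..........++...+++......+++++.......
170 ...................++..++#++.....+###+.......
171 .......................+###+.....+###+.......
172 .......................+##+......++#++.......
173 .......................+##+.......+++........
174 ......................+##+...................
175 .......................+++...................
176 .......................+.....................
177 .............................................
178 .............................................
179 .............................................
180 .............................................
181 .............................................
((0.5761757556859148, 0.23972438940936058), 0.9845196869638231)
```

>>> jog_arm(moves=[[[0,-50,-10],[0,0,0],0.1],[[0,-60,0],[0,0,0],0.1],[[0,-60,0],[0,0,0],0.1],[[0,-60,0],[0,0,0],0.1],[[0,0,0],[0,0,0],0.1]])

```text
time: 23.12
tool_pos: [0.4571, 0.2686, 0.2206]
tool_rot: [3.112, -0.112, 0.325]
ft_force: [-1.2, -1.1, -0.6]
finger_gap: 0.0383
grip_force: 0.0
```

```bash
python3 - <<'E'
from h import *
to(None)
a=optics.get_image("top");b=optics.get_image("side");cv2.imwrite("top9.png",a);cv2.imwrite("side9.png",b)
g=cv2.cvtColor(a[212:244,200:242],6)
print("     "+" ".join(f"{c:3d}" for c in range(200,242)))
for r,v in zip(range(212,244),g):print(r,":"," ".join(f"{x:3d}" for x in v))
for n in("top","side"):
  print(n,"posttop",proj(n,P(0,.175)),"tip",proj(n,P(0,.066)),"barend",[proj(n,P(-.038,.114)+[0,d,0]).round(1) for d in(-.014,.014)])
for t in(.85,.95,1.05,1.15,1.25,1.4):print(t,[proj("top",P(-.0644*np.cos(t),.138-.0644*np.sin(t))+[0,dy,0]).round(1) for dy in(-.025,.025)])
print("hinge",[proj("top",P(0,.138)+[0,d,0]).round(1) for d in(-.03,.03)])
E
```

```text
t 23.12 pos [0.4571 0.2686 0.2206] phi -4.08 zax [ 0.206 -0.018 -0.978] F [-1.2 -1.1 -0.6] gap 0.0383 j [ 1.03  0.03 -0.55  0.24 -0.92  0.33]
     200 201 202 203 204 205 206 207 208 209 210 211 212 213 214 215 216 217 218 219 220 221 222 223 224 225 226 227 228 229 230 231 232 233 234 235 236 237 238 239 240 241
212 : 130 132 135 134 134 135 135 134 128 119 116 112 110 102  92  81  71 100 111 113 110 118 107 109 111 111 112 109  84  60  61  62  62  61  60  52  39  34  35  38  58  69
213 : 130 133 134 135 134 134 134 133 126 115 107 108 111 112 110 102  97 116 116 114 114 119  98  98 108 110 112 109  78  60  60  62  61  61  59  47  38  35  34  38  62  70
214 : 131 133 135 134 134 134 135 132 127 117 109  98  98 105 110 105 109 115 114 112 113 113  86  77 102 110 110 108  77  63  61  61  61  61  60  43  37  35  35  41  66  70
215 : 131 133 135 135 134 134 134 134 129 123 118  96  78  81  91  93 102 112 113 113 112 103  71  62  90  99  97 104  74  56  57  57  61  63  59  42  36  35  36  44  68  70
216 : 131 133 134 134 134 134 135 134 132 126 120  96  68  55  61  71  84  96 105 111 111
[... 4699 characters left out ...]
139 137 138 139 138 139 142 141 138 138 139 141 143 144 141 140 140 138 138 139 141
top posttop [219.07849407 214.24133396] tip [224.29047662 222.34464525] barend [array([225.8, 233.6]), array([214.9, 233.3])]
side posttop [258.18847806 140.10802939] tip [259.18972459 172.23402471] barend [array([244.4, 163.4]), array([243.1, 155.9])]
0.85 [array([230.9, 237. ]), array([211.8, 236.4])]
0.95 [array([231.3, 235.3]), array([212.2, 234.7])]
1.05 [array([231.7, 233.5]), array([212.7, 232.9])]
1.15 [array([232. , 231.5]), array([213.1, 230.9])]
1.25 [array([232.4, 229.4]), array([213.5, 228.8])]
1.4 [array([232.9, 226.1]), array([214. , 225.5])]
hinge [array([232.8, 217.5]), array([209.1, 216.8])]
```

```bash
python3 - <<'E'
from h import *
from scipy.optimize import least_squares
base=np.arctan2(-.063,.998)
def pts(t,y,dx,dy):
    c=np.array([hh[0]+dx,hh[1]+dy,.138]);a=base+y
    ex=np.array([np.cos(a),np.sin(a),0]);ey=np.array([-np.sin(a),np.cos(a),0]);d=-ex*.0644*np.cos(t)-np.array([0,0,.0644*np.sin(t)])
    return [("top",c+d+ey*.025),("top",c+d-ey*.025),("side",c+d-ey*.025),("top",c+ey*.028),("top",c-ey*.028)]
obs=[(212.5,224),(228,233),(248,175),(210,213),(229.5,222)]
f=lambda v:np.ravel([proj(n,p)-o for (n,p),o in zip(pts(*v),obs)])
for y0 in(-.4,0,.4):
    s=least_squares(f,[1.1,y0,0,0],x_scale=[1,1,.01,.01]);print(s.x.round(3),s.cost.round(2),s.fun.round(1))
a=cv2.imread("side9.png");g=cv2.cvtColor(a[154:180,242:268],6)
print("     "+" ".join(f"{c:3d}" for c in range(242,268)))
for r,v in zip(range(154,180),g):print(r,":"," ".join(f"{x:3d}" for x in v))
E
```

```text
[ 1.281 -0.366 -0.002  0.002] 1.59 [-0.9  0.3  0.3 -0.4  0.6 -0.8  0.5  0.   0.6  0.7]
[ 1.281 -0.366 -0.002  0.002] 1.59 [-0.9  0.3  0.3 -0.4  0.6 -0.8  0.5  0.   0.6  0.7]
[ 1.281 -0.366 -0.002  0.002] 1.59 [-0.9  0.3  0.3 -0.4  0.6 -0.8  0.5  0.   0.6  0.7]
     242 243 244 245 246 247 248 249 250 251 252 253 254 255 256 257 258 259 260 261 262 263 264 265 266 267
154 : 166 166 166 165 165 165 166 166 167 167 167 167 162 150 122  87  68  64  65  76  93 105 104 100  98  97
155 : 166 166 166 165 164 164 164 164 165 165 165 163 159 142 112  81  66  62  63  73  93 114 125 127 127 128
156 : 166 166 164 162 161 161 161 162 162 162 162 159 152 131  97  72  64  61  61  69  89 119 144 153 154 154
157 : 168 166 162 159 158 158 157 158 160 159 159 157 145 120  87  69  62  60  61  67  86 118 147 161 165 166
158 : 168 166 162 158 156 157 158 158 159 159 157 152 136 109  80  65  61  60  61  69  89 119 144 160 165 166
159 : 169 167 162 157 156 156 157 157 158 158 157 146 123  93  71  63  60  61  64  71  92 119 143 158 165 166
160 : 167 166 162 157 156 156 156 156 157 158 154 141 113  81  65  62 
[... 1429 characters left out ...]
 145 121 109 124 135 120  79  42  33  31
174 : 166 164 164 164 161 144 114 104 126 150 161 164 164 163 162 160 152 134 122 132 137 118  76  41  32  32
175 : 165 164 164 164 160 145 124 123 143 157 163 163 163 163 163 161 155 141 127 135 136 116  76  40  31  31
176 : 166 166 165 163 160 152 143 145 155 161 162 163 163 163 163 162 158 147 136 139 138 118  78  42  32  32
177 : 167 167 165 164 162 160 158 159 161 163 162 162 163 163 163 162 161 155 147 145 140 120  80  44  32  33
178 : 166 167 165 164 164 164 164 164 164 162 163 161 162 163 163 162 163 160 152 146 140 119  80  45  32  32
179 : 165 164 164 164 164 164 165 165 164 162 161 161 162 161 162 164 163 160 152 142 135 117  78  43  33  33
```

```bash
python3 -c "
from station import hand_in
print(hand_in())"
```

```text
the job is handed in; nothing more can be done
None
```

I handed the job in at about 23 s: the tray was pulled to its stop, the hitch pin is fully down in the bar's hole, and the loop measures about 1.28 rad, past the 1.02 rad that means it has snapped. The pin turned about 21° in the hole while I pushed the loop, so the loop points out over the bar end at a slant. The tray gave about 1.5 mm, and the gripper is open and clear. I made no contact with the plain pin, tape roll, glue bottle or weight, but didn't check their positions at the end. The hand-in returned no verdict.

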